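Pack the fixing caddy

TASK

Pack the plywood caddy for the next fixing job with the things standing beside it. Load the tall back row first, so that nothing tall is carried over the low things: stand the wood glue (white bottle, blue label, orange nozzle) in the round pocket and the black carton in the rectangular one; then put the red-lidded jar of screws and the yellow tape measure into the round and the rectangular pocket of the front row, each upright and fully down in its pocket. The white bottle with the green label and the blue-lidded jar do not belong to this job: leave them standing where they are.

Things in the scene. Friction and masses are not known exactly. Their poses are not given: they have to be found in the camera images.
- glue_bottle: Wood glue: white round bottle with a blue label and an orange nozzle, 50 mm across up to 100 mm height, 136 mm tall with the nozzle, about 0.13 kg. Origin at the middle of its underside, z up along the bottle. Goes into glue_insert.
- bit_carton: Slim upright black carton that holds a drill bit, 48 (x) x 62 (y) x 140 mm high, about 0.3 kg, rigid. Origin at the middle of its underside, z up; x across its narrow 48 mm width. Goes into carton_insert, either way round.
- screw_jar: Clear round jar of screws with a red lid, 54 mm across, 74 mm high, about 0.14 kg. Origin at the middle of its underside, z up. Goes into jar_insert.
- tape_measure: Yellow tape measure with a black top, lying flat, 58 (x) x 73 (y) x 30 mm high, about 0.25 kg. Origin at the middle of its underside, z up; x across its 58 mm width; the case itself reaches from y = -26 to +36 mm, the rest is the thin end hook. Goes into tape_insert, either way round.
- varnish_bottle: Look-alike that does not belong: white round bottle with a green label and a black nozzle, 50 mm across, 136 mm tall. Origin at the middle of its underside. Stays on the bench.
- nail_jar: Look-alike that does not belong: clear round jar of nails with a blue lid, 54 mm across, 74 mm high. Origin at the middle of its underside. Stays on the bench.
- glue_insert: One of four charcoal inserts with yellow pocket floors in a plywood caddy that stands fast: back row, round pocket 66 mm across, 45 deep, floor 10 mm above the origin; insert 90 x 90 x 55 mm. Origin: middle of the insert's underside, below the pocket's middle, 9 mm above the bench; x to the caddy's back (away from the robot), y left along the row, z up.
- carton_insert: Back row, beside glue_insert (92 mm apart, either side): rectangular pocket 78 (x) x 64 (y) mm, 45 deep, floor 10 mm above the origin; insert 90 x 90 x 55 mm. Caddy's back board: 112 mm high, 47 mm behind this row's middle. Origin: middle of the insert's underside, below the pocket's middle, 9 mm above the bench; x to the caddy's back (away from the robot), y left along the row, z up.
- jar_insert: Front row, nearer the robot (rows 100 mm apart): round pocket 70 mm across, 20 deep, floor 8 mm above the origin; insert 104 (x) x 90 (y) x 28 mm. Caddy walls are 34 mm high round the front row, 64 beside the back row. Origin: middle of the insert's underside, below the pocket's middle, 9 mm above the bench; x to the caddy's back (away from the robot), y left along the row, z up.
- tape_insert: Front row, beside jar_insert (92 mm apart, left or right varies): shallow rectangular pocket 90 (x) x 74 (y) mm, 10 deep, floor 18 mm above the origin; insert 104 (x) x 90 (y) x 28 mm. Origin: middle of the insert's underside, below the pocket's middle, 9 mm above the bench; x to the caddy's back (away from the robot), y left along the row, z up.
Not all that is in view belongs to the job. Leave any pink look-alike of the bit_carton alone.

How it is judged (in metres and radians):
On the way, in this order (a step that is already met when the one before it is completed fails the run):
1. wood glue and black carton stand fully down in their back-row pockets while screw jar and tape measure are still outside the caddy (horizontal distance between glue_bottle and glue_insert below 0.012 m and z of glue_bottle in the frame of glue_insert between 0.006 and 0.014 m and angle between each of glue_bottle, bit_carton's own z axis and vertical below 0.12 rad and horizontal distance between bit_carton and carton_insert below 0.014 m and z of bit_carton in the frame of carton_insert between 0.006 and 0.014 m and horizontal distance between screw_jar and jar_insert above 0.1 m and horizontal distance between tape_measure and tape_insert above 0.1 m), for 0.2 s.
2. screw jar and tape measure sit fully down in their front-row pockets (horizontal distance between screw_jar and jar_insert below 0.012 m and z of screw_jar in the frame of jar_insert between 0.004 and 0.012 m and angle between each of screw_jar, tape_measure's own z axis and vertical below 0.12 rad and horizontal distance between tape_measure and tape_insert below 0.022 m and z of tape_measure in the frame of tape_insert between 0.014 and 0.022 m), for 0.2 s.
At the end, for the whole second after the job is handed in: Glue, carton, screw jar and tape measure are each down in their own pocket: within 12 mm (glue, jar), 14 (carton) or 22 (tape) of its middle, within 4 mm of its floor, tilted under 0.12 rad, at rest; the green-labelled bottle and blue-lidded jar stand within 30 mm of where they were (all of step 2 and horizontal distance between glue_bottle and glue_insert below 0.012 m and z of glue_bottle in the frame of glue_insert between 0.006 and 0.014 m and angle between each of glue_bottle, bit_carton's own z axis and vertical below 0.12 rad and horizontal distance between bit_carton and carton_insert below 0.014 m and z of bit_carton in the frame of carton_insert between 0.006 and 0.014 m and linear speed of each of glue_bottle, bit_carton, screw_jar, tape_measure below 0.02 m/s and distance of each of varnish_bottle, nail_jar from where it was at the start of the episode below 0.03 m and angle between each of varnish_bottle, nail_jar's own z axis and vertical below 0.2 rad); the robot touches nothing.
It fails at once if a look-alike was moved by more than 30 mm or knocked over (distance of any of varnish_bottle, nail_jar from where it was at the start of the episode above 0.03 m or angle between any of varnish_bottle, nail_jar's own z axis and vertical above 0.5 rad).
It also fails if it takes over 109 s, if anything falls off the work surface, if the arm or the gripper's body presses on something with over 40 N, if the wrist force passes 120 N, or if a joint passes its speed limit or range.

ROBOT

A 7-joint arm with a two-finger parallel gripper is mounted at the origin on a cart in front of the work surface, level with it; the furniture and walls round the work are solid. World frame = base frame: x ahead of the robot, y to its left, z up, the work surface at z = 0. Lengths are in m, angles in degrees, forces in N, time in s.
With the tool pointing down it reaches from about 0.425 to 0.875 m from the base axis. Payload 4.7 kg.
Tool frame: the origin (TCP) lies between the finger pads; the fingertips stand 8 mm ahead of it and the grasp point (between the pads) lies 11 mm behind it (env.tip_extent is the distance from the TCP to the fingertips, in m); z points along the fingers, y is the line along which they close (so a half turn about z gives the same grasp; the last joint's range is limited). The gripper opens to 87 mm and grips with 3 to 60 N. Pads are 19 mm wide; open, the fingers measure 117 mm over their backs; the gripper's body (75 mm by 190 mm) begins 51 mm behind the grasp point.
Start: joints at [74.719, 18.392, -4.016, 83.108, 1.295, 78.541, -3.26], TCP at [0.18, -0.625, 0.231] pointing down, gripper open.
Joint ranges: [-163.93, 163.93], [-17.29, 119.83], [-79.2, 71.16], [3.27, 140.29], [-89.18, 269.18], [5.43, 117.66], [-154.24, 154.24]. Speed limits (degrees/s): [147.25, 147.25, 180, 180, 180, 180, 180].

INTERFACE

Orientations are given as [roll, pitch, yaw] about the fixed x, y, z axes, in that order (R = Rz(yaw) Ry(pitch) Rx(roll)).
In Python, from cell import sensors, vision, workorder, env gives the robot as it stands.
- The arm moves only by the tool drive_tool, never from a script. Its argument "moves" is a list of rows, each an object of numbers: "x", "y", "z": the shift along the tool's x, y, z in mm; "rx", "ry", "rz": the turn, a rotation vector about the tool's x, y, z in rad; "fingers": the closure, from -1 (fully open) to 1 (shut). In form: [{"x": .., "y": .., "z": .., "rx": .., "ry": .., "rz": .., "fingers": ..}, ...]. A call has 1 to 20 rows; each row is the pose to reach, as a shift and turn from the pose commanded when the call began, along the tool's axes at that moment; what a row does not reach only later rows make up. A row lasts 1/8 s, in which the tool goes at most 62.5 mm and 10.7 degrees, less where a joint would pass 70% of its speed; a pose out of reach is approached as far as the arm can. A call with a gripper value outside its range is refused whole. The fingers move at their own pace and stop on an object; "force" is the grip in N (left out, the last holds). Time passes only in rows, so rows that repeat a pose let the fingers close. It gives the time, the measured TCP pose, the force, the opening and the grip force at its end, in the units of the state.
- sensors.get_obs(): the state, without advancing time (a new reading comes with each control period).
- vision.read_camera(name): name is "scene" or "top"; returns a dict with "image" (480x640x3 uint8, red, green, blue), "fx", "fy", "cx", "cy" (pixels), "R" (3x3) and "t" (3): a world point X has camera coordinates R X + t. Camera axes: x right, y down, z forward; pixel columns grow to the right and rows downward; lengths in m; the calibration is good to about 2 mm. A picture is of the moment at which its call begins. There is no depth.
- workorder.sign_off(): hands the job in; it is judged then, once.
The state is a dict: "time_s": time; "qpos": joint angles; "joint_velocities": joint speeds; "effort": joint torques, N m; "tool_pos": TCP position; "tool_rot": TCP orientation; "force": force on the tool from outside, world axes, zero at the start; "wrist_torque": the same for the moment, N m; "grip_width": finger opening in m; "grasp_force": force on a finger pad.
Only numpy, scipy, OpenCV 4.12 (cv2) and the standard library are available. Lean on these libraries where they do the work, as an engineer would, in place of code of your own. Each camera call takes 0.05 s, during which the arm holds its last target. There are 200 camera calls.

## Working session

There is one attempt and no reset: what is moved stays moved. The work goes in short steps, Python scripts to look and compute and a tool call to move; the robot and the scene stay as the last step left them, time stands still between calls to the robot, and variables do not carry over. Pictures are saved under pics/ and viewed, at most 14 in all, crops included, and the job is handed in when it is done.

Besides the shell and the picture viewer there is one more tool, called after "Call:" by a JSON object that holds its "op" and its "data". drive_tool: Moves the arm, as the interface text tells. Its arguments: {"type":"object","properties":{"moves":{"type":"array"},"force":{"type":"number"}},"required":["moves"]}

```bash
ls; mkdir -p pics
python3 - <<'E'
from cell import sensors, vision, env
import cv2,json
o=sensors.get_obs();print(o['time_s'],o['tool_pos'],o['tool_rot'],o['grip_width'],env.tip_extent)
for n in("scene","top"):
    c=vision.read_camera(n);cv2.imwrite(f"pics/{n}0.png",c["image"][...,::-1]);print(n,c["fx"],c["fy"],c["cx"],c["cy"],c["R"],c["t"])
E
```

```text
pics
0.0 [ 0.17992954 -0.62406777  0.22946833] [-1.79893595e+02  5.24160776e-03  1.60901187e+01] 0.08709513361442095 0.008
scene 491.92058844718105 491.92058844718105 320.0183482040303 247.2219326725547 [[ 0.58876614 -0.80829795 -0.00297615]
 [-0.49589419 -0.35829796 -0.7910193 ]
 [ 0.63831293  0.46720123 -0.61178396]] [-0.39023998  0.26767674  0.59084249]
top 619.514635634324 619.514635634324 323.821372911978 242.87295608267283 [[-0.00524364 -0.99998316  0.00248768]
 [-0.99548803  0.00498434 -0.09475621]
 [ 0.09474222 -0.00297333 -0.9954974 ]] [-0.11266875  0.52653589  0.97897552]
```

View pics/top0.png

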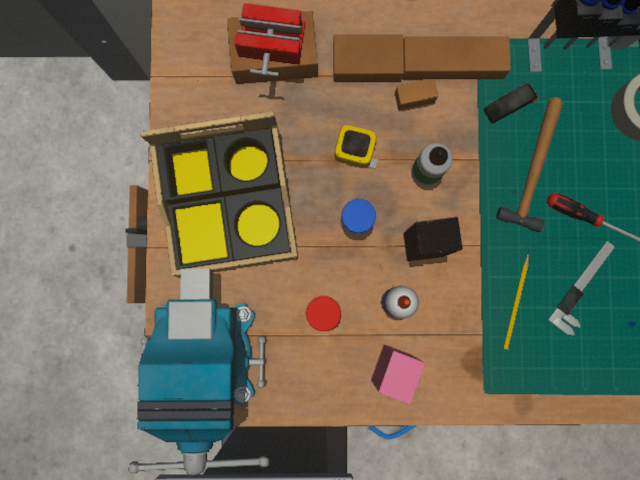

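View pics/scene0.png

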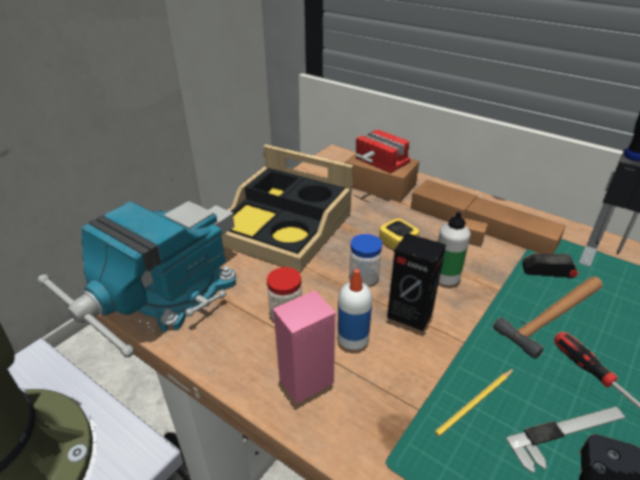

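The top view shows these candidates:
- **Bottles:** (402,302) has an orange nozzle and (434,160) a black one. Glue is the orange one, and the scene view shows its blue label at (355,325).
- **Jars:** red lid at (323,313), blue at (358,217). The red one is meant.
- **Cartons:** black at (433,238), pink at (398,374). The black one is meant.
- **Pockets:** glue (248,162), carton (193,172), jar (258,225), tape (201,232).

Next I'll measure and confirm with an enlarged crop.

```bash
cat > h.py <<'E'
import numpy as np,cv2
from cell import vision,sensors
def cam(n):
    c=vision.read_camera(n);c["hsv"]=cv2.cvtColor(c["image"],cv2.COLOR_RGB2HSV);return c
def ray(c,p):
    d=c["R"].T@np.array([(p[0]-c["cx"])/c["fx"],(p[1]-c["cy"])/c["fy"],1.]);return -c["R"].T@c["t"],d/np.linalg.norm(d)
def onz(c,p,z):
    o,d=ray(c,p);return o+d*(z-o[2])/d[2]
def tri(c1,p1,c2,p2):
    A=np.zeros((3,3));b=np.zeros(3)
    for c,p in((c1,p1),(c2,p2)):
        o,d=ray(c,p);M=np.eye(3)-np.outer(d,d);A+=M;b+=M@o
    return np.linalg.solve(A,b)
def proj(c,X):
    v=c["R"]@np.array(X)+c["t"];return np.array([c["fx"]*v[0]/v[2]+c["cx"],c["fy"]*v[1]/v[2]+c["cy"]])
def blobs(c,lo,hi,box,amin=30):
    m=cv2.inRange(c["hsv"],np.array(lo),np.array(hi));k=np.zeros_like(m);x0,y0,x1,y1=box;k[y0:y1,x0:x1]=m[y0:y1,x0:x1]
    cs,_=cv2.findContours(k,cv2.RETR_EXTERNAL,cv2.CHAIN_APPROX_NONE)
    return sorted([q for q in cs if cv2.contourArea(q)>=amin],key=cv2.contourArea,reverse=True)
def plane(c,q,z): return np.array([onz(c,p[0],z)[:2] for p in q],np.float32)
E
python3 - <<'E'
from h import *
np.set_printoptions(precision=4,suppress=True)
t=cam("top");s=cam("scene")
print("cams",ray(t,(0,0))[0],ray(s,(0,0))[0])
for q in blobs(t,(22,120,100),(35,255,255),(150,120,300,275),200):
    ctr=q.reshape(-1,2).mean(0)
    z={(0,0):.019,(0,1):.019,(1,0):.027,(1,1):.017}[(int(ctr[1]>195),int(ctr[0]>222))]
    w=plane(t,q,z);print("pocket",ctr,"rect",cv2.minAreaRect(w),"circ",cv2.minEnclosingCircle(w),"poly",plane(t,cv2.approxPolyDP(q,5,True),z).tolist())
for nm,lo,hi,box,z in(("redlid",(0,150,80),(8,255,255),(300,290,350,340),.074),("orange",(0,140,80),(18,255,255),(380,285,425,320),.125),("blue",(100,120,60),(125,255,255),(330,190,385,245),.074),("tape",(22,120,100),(35,255,255),(325,115,390,175),.03),("blk",(0,0,0),(180,255,45),(395,205,475,275),.14)):
    for q in blobs(t,lo,hi,box)[:2]:
        w=plane(t,q,z);print(nm,q.reshape(-1,2).min(0),q.reshape(-1,2).max(0),"rect",cv2.minAreaRect(w),"circ",cv2.minEnclosingCircle(w))
        if nm=="blk": print(cv2.approxPolyDP(q,3,True).reshape(-1,2).tolist())
for nm,lo,hi,box in(("s orange",(3,140,80),(18,255,255),(340,260,375,300)),("s red",(0,150,60),(8,255,255),(255,260,310,300))):
    for q in blobs(s,lo,hi,box)[:1]: print(nm,q.reshape(-1,2).min(0),q.reshape(-1,2).max(0),q.reshape(-1,2).mean(0))
g=(255*(t["image"][...,::-1]/255.)**.55).astype(np.uint8)
a=cv2.resize(g[110:280,140:300],(400,425),interpolation=3);b=cv2.resize(g[115:330,330:475],(400,593),interpolation=3)
o=np.zeros((595,800,3),np.uint8);o[:425,:400]=a;o[:593,400:]=b
u=(255*(s["image"][...,::-1]/255.)**.55).astype(np.uint8)[225:335,380:450];o[425:595,:108]=cv2.resize(u,(108,170));cv2.imwrite("pics/crop1.png",o)
E
```

```text
cams [ 0.4308 -0.1124  1.0247] [-0.0146 -0.4956  0.572 ]
pocket [201.0619 232.9845] rect ((0.5432337522506714, 0.08354947715997696), (0.0902336984872818, 0.0740833729505539), 8.632732391357422) circ ((0.5429608821868896, 0.08360368013381958), 0.05697069689631462) poly [[0.5917976498603821, 0.054849330335855484], [0.5806460976600647, 0.12619593739509583], [0.4943222403526306, 0.1117987334728241], [0.5052756667137146, 0.04101142659783363]]
pocket [192.0764 172.0694] rect ((0.6448903679847717, 0.10117430984973907), (0.06835180521011353, 0.057808831334114075), 8.462331771850586) circ ((0.6450649499893188, 0.10114118456840515), 0.04316284880042076) poly [[0.6817769408226013, 0.07863254845142365], [0.6719284653663635, 0.132986918091774], [0.6083529591560364, 0.12364981323480606], [0.618068277835846, 0.0679611787199974]]
pocket [257.6723 224.521 ] rect ((0.5567731261253357, -0.008504852652549744), (0.0672280415892601, 0.06600218266248703), 89.7219467163086) circ ((0.556880533695221, -0.007892336696386337), 0.035265062004327774) poly [[0.5865473747253418, 0.010482006706297398], [0.5403547883
[... 1253 characters left out ...]
37314, 0.05154364928603172), 89.71476745605469) circ ((0.5633861422538757, -0.16886210441589355), 0.026748528704047203)
tape [335 125] [375 163] rect ((0.6882538199424744, -0.16792067885398865), (0.06086120381951332, 0.05756304785609245), 75.44728088378906) circ ((0.6881261467933655, -0.16772986948490143), 0.03666992485523224)
blk [404 218] [461 260] rect ((0.5199886560440063, -0.270683228969574), (0.05272083356976509, 0.07994946837425232), 7.059795379638672) circ ((0.5191999673843384, -0.2712208330631256), 0.0464630164206028)
[[457, 219], [415, 223], [404, 233], [408, 260], [443, 256], [460, 249]]
s orange [351 270] [360 290] [355.7292 280.3542]
s red [267 267] [300 293] [283.8636 279.7955]
```

View pics/crop1.png

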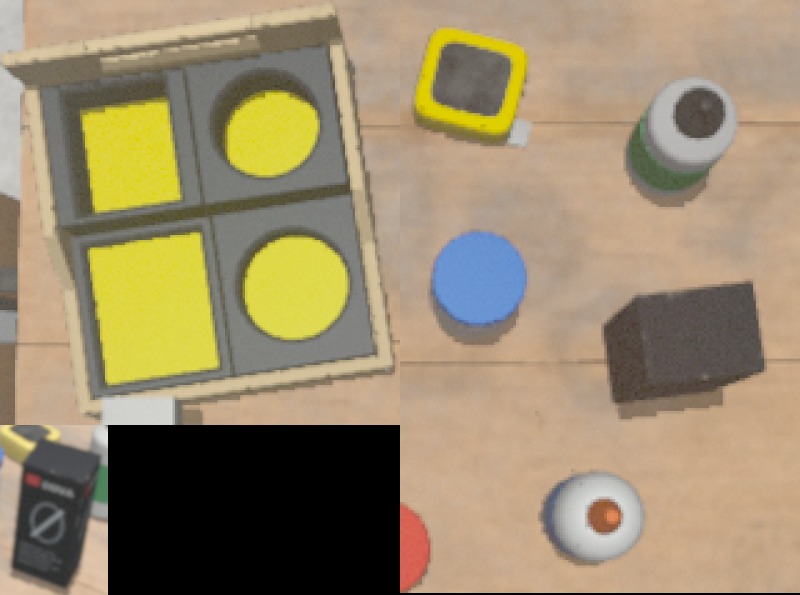

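The crop confirms it. Bottle with orange nozzle at crop (604,516), black carton top face with corners (637,297), (752,283), (763,371), (645,384), tape with its hook on the right at (520,132), and the four pockets as named. Turning the carton and the tape 90° leaves about 8 mm clearance per side in their pockets.

```bash
cat >> h.py <<'E'
from scipy.spatial.transform import Rotation as Ro
def go(x,y,z,yaw,note=""):
    "shift in tool axes from the present pose to a tool-down pose with given yaw"
    o=sensors.get_obs();R=Ro.from_euler("xyz",o["tool_rot"],degrees=True);T=Ro.from_euler("xyz",[180,0,yaw],degrees=True)
    d=R.inv().apply(np.array([x,y,z])-o["tool_pos"])*1000;r=(R.inv()*T).as_rotvec()
    print(note,"d mm",d.round(1),"rot",r.round(3),"now",np.round(o["tool_pos"],4),np.round(o["tool_rot"],1),"t",o["time_s"],"F",np.round(o["force"],1),"w",o["grip_width"])
E
python3 - <<'E'
from h import *
np.set_printoptions(precision=4,suppress=True)
t=cam("top");s=cam("scene")
print("nozzle",tri(t,(403.5,301.5),s,(355.7,280.4)),"sides shoulder", onz(t,(401.4,301.7),.095))
print("redlid",tri(t,(323,313),s,(283.8,279.8)))
c=np.array([onz(t,p,.14)[:2] for p in((415.9,222.7),(457.6,217.6),(461.6,249.5),(418.8,254.2))])
print(c,c.mean(0),np.linalg.norm(c-np.roll(c,-1,0),axis=1),[np.degrees(np.arctan2(*(c[a]-c[b])[::-1])) for a,b in((0,1),(3,2),(0,3),(1,2))])
print("pink",[onz(t,p,.14)[:2] for p in((388,345),(422,355),(410,403),(374,380))])
# varnish / glue base check in scene
for X in((.431,-.23,0),(.431,-.23,.1),(.431,-.23,.136)): print(proj(s,X))
go(.431,-.23,.22,0,"glue above")
E
```

```text
nozzle [ 0.4307 -0.2312  0.1145] sides shoulder [ 0.4304 -0.2306  0.095 ]
redlid [ 0.4135 -0.1131  0.0667]
[[ 0.5435 -0.2477]
 [ 0.5506 -0.308 ]
 [ 0.5045 -0.3125]
 [ 0.498  -0.251 ]] [ 0.5242 -0.2798] [0.0607 0.0464 0.0619 0.0456] [np.float64(96.72842326291727), np.float64(95.98198062120633), np.float64(4.120442264201964), np.float64(5.6336545932535005)]
pink [array([ 0.3696, -0.2049]), array([ 0.3554, -0.2527]), array([ 0.2891, -0.2345]), array([ 0.3211, -0.1845])]
[352.0738 335.6542]
[354.6762 287.6107]
[355.7285 268.184 ]
glue above d mm [ 350.4 -309.4   10.4] rot [-0.001  0.     0.281] now [ 0.18   -0.6244  0.2302] [-180.     0.    16.1] t 0.3 F [-0.  -1.  -0.2] w 0.08697583189027705
```

Call:
{"op": "drive_tool", "data": {"moves": [{"x":90,"y":-80,"z":5,"rz":0.07,"fingers":-1},{"x":140,"y":-124,"z":10,"rz":0.15,"fingers":-1},{"x":190,"y":-168,"z":10,"rz":0.2,"fingers":-1},{"x":240,"y":-212,"z":10,"rz":0.25,"fingers":-1},{"x":290,"y":-256,"z":10,"rz":0.28,"fingers":-1},{"x":330,"y":-291,"z":10,"rz":0.28,"fingers":-1},{"x":350,"y":-309,"z":10,"rz":0.28,"fingers":-1},{"x":350,"y":-309,"z":10,"rz":0.28,"fingers":-1},{"x":350,"y":-309,"z":10,"rz":0.28,"fingers":-1},{"x":350,"y":-309,"z":10,"rz":0.28,"fingers":-1}], "force": 20}}

```text
invalid input at $.moves[0]: expected keys x, y, z, rx, ry, rz, fingers
```

```bash
python3 -c "
from h import *
go(.4305,-.2305,.081,0,'glue down')
t=cam('top');cv2.imwrite('pics/t2.png',t['image'][...,::-1])"
```

```text
glue down d mm [ 349.8 -309.   149.4] rot [-0.001  0.     0.281] now [ 0.18   -0.6244  0.2302] [-180.     0.    16.1] t 0.3 F [-0.  -1.  -0.2] w 0.08697583189027705
```

All keys are required in each row.

Call:
{"op": "drive_tool", "data": {"moves": [{"x":45,"y":-40,"z":5,"rx":0,"ry":0,"rz":0.07,"fingers":-1},{"x":90,"y":-80,"z":10,"rx":0,"ry":0,"rz":0.15,"fingers":-1},{"x":135,"y":-120,"z":10,"rx":0,"ry":0,"rz":0.2,"fingers":-1},{"x":180,"y":-160,"z":10,"rx":0,"ry":0,"rz":0.25,"fingers":-1},{"x":225,"y":-200,"z":10,"rx":0,"ry":0,"rz":0.28,"fingers":-1},{"x":270,"y":-240,"z":10,"rx":0,"ry":0,"rz":0.28,"fingers":-1},{"x":315,"y":-280,"z":10,"rx":0,"ry":0,"rz":0.28,"fingers":-1},{"x":350,"y":-309,"z":10,"rx":0,"ry":0,"rz":0.28,"fingers":-1},{"x":350,"y":-309,"z":10,"rx":0,"ry":0,"rz":0.28,"fingers":-1},{"x":350,"y":-309,"z":10,"rx":0,"ry":0,"rz":0.28,"fingers":-1},{"x":350,"y":-309,"z":10,"rx":0,"ry":0,"rz":0.28,"fingers":-1}], "force": 20}}

```text
time_s: 1.72
tool_pos: [0.4299, -0.2321, 0.2205]
tool_rot: [180.0, 0.0, -0.1]
force: [-0.4, -0.4, 0.3]
grip_width: 0.087
grasp_force: 0.0
```

```bash
python3 -c "
from h import *
go(.4305,-.2305,.081,0,'glue down')"
```

```text
glue down d mm [  0.6  -1.6 139.5] rot [ 0.     0.    -0.002] now [ 0.4299 -0.2321  0.2205] [ 1.8e+02  0.0e+00 -1.0e-01] t 1.725 F [-0.4 -0.4  0.3] w 0.08698954520786774
```

Call:
{"op": "drive_tool", "data": {"moves": [{"x":0,"y":-1,"z":40,"rx":0,"ry":0,"rz":0,"fingers":-1},{"x":1,"y":-1,"z":80,"rx":0,"ry":0,"rz":0,"fingers":-1},{"x":1,"y":-1,"z":115,"rx":0,"ry":0,"rz":0,"fingers":-1},{"x":1,"y":-1,"z":139,"rx":0,"ry":0,"rz":0,"fingers":-1},{"x":1,"y":-1,"z":139,"rx":0,"ry":0,"rz":0,"fingers":-1},{"x":1,"y":-1,"z":139,"rx":0,"ry":0,"rz":0,"fingers":1},{"x":1,"y":-1,"z":139,"rx":0,"ry":0,"rz":0,"fingers":1},{"x":1,"y":-1,"z":139,"rx":0,"ry":0,"rz":0,"fingers":1},{"x":1,"y":-1,"z":139,"rx":0,"ry":0,"rz":0,"fingers":1},{"x":1,"y":-1,"z":139,"rx":0,"ry":0,"rz":0,"fingers":1},{"x":1,"y":-1,"z":139,"rx":0,"ry":0,"rz":0,"fingers":1}], "force": 20}}

```text
time_s: 3.1
tool_pos: [0.4319, -0.2298, 0.0818]
tool_rot: [180.0, -0.0, 0.1]
force: [-0.8, 0.5, 1.5]
grip_width: 0.0475
grasp_force: 20.0
```

```bash
python3 -c "
from h import *
go(.4305,-.2305,.26,0,'lift');go(.655,.0065,.26,8,'carry');go(.655,.0065,.1,8,'down')"
```

```text
lift d mm [  -1.4    0.8 -178.2] rot [ 0.    -0.     0.001] now [ 0.4319 -0.2298  0.0818] [ 1.8e+02 -0.0e+00  1.0e-01] t 3.1 F [-0.8  0.5  1.5] w 0.04745210011000371
carry d mm [ 223.3 -236.  -178.2] rot [ 0.    -0.    -0.139] now [ 0.4319 -0.2298  0.0818] [ 1.8e+02 -0.0e+00  1.0e-01] t 3.1 F [-0.8  0.5  1.5] w 0.04745210011000371
down d mm [ 223.3 -236.1  -18.2] rot [ 0.    -0.    -0.139] now [ 0.4319 -0.2298  0.0818] [ 1.8e+02 -0.0e+00  1.0e-01] t 3.1 F [-0.8  0.5  1.5] w 0.04745210011000371
```

Call:
{"op": "drive_tool", "data": {"moves": [{"x":0,"y":0,"z":-30,"rx":0,"ry":0,"rz":0,"fingers":1},{"x":0,"y":0,"z":-75,"rx":0,"ry":0,"rz":0,"fingers":1},{"x":0,"y":0,"z":-120,"rx":0,"ry":0,"rz":0,"fingers":1},{"x":0,"y":0,"z":-160,"rx":0,"ry":0,"rz":0,"fingers":1},{"x":10,"y":-10,"z":-178,"rx":0,"ry":0,"rz":0,"fingers":1},{"x":35,"y":-37,"z":-178,"rx":0,"ry":0,"rz":-0.03,"fingers":1},{"x":65,"y":-69,"z":-178,"rx":0,"ry":0,"rz":-0.06,"fingers":1},{"x":95,"y":-101,"z":-178,"rx":0,"ry":0,"rz":-0.09,"fingers":1},{"x":125,"y":-133,"z":-178,"rx":0,"ry":0,"rz":-0.12,"fingers":1},{"x":155,"y":-165,"z":-178,"rx":0,"ry":0,"rz":-0.14,"fingers":1},{"x":185,"y":-197,"z":-178,"rx":0,"ry":0,"rz":-0.14,"fingers":1},{"x":210,"y":-222,"z":-178,"rx":0,"ry":0,"rz":-0.14,"fingers":1},{"x":223,"y":-236,"z":-178,"rx":0,"ry":0,"rz":-0.14,"fingers":1},{"x":223,"y":-236,"z":-178,"rx":0,"ry":0,"rz":-0.14,"fingers":1},{"x":223,"y":-236,"z":-178,"rx":0,"ry":0,"rz":-0.14,"fingers":1}]}}

```text
time_s: 4.97
tool_pos: [0.654, 0.0052, 0.2591]
tool_rot: [179.9, 0.1, 8.0]
force: [0.1, -0.1, -1.7]
grip_width: 0.0478
grasp_force: 19.9
```

```bash
python3 -c "
from h import *
go(.655,.0065,.1,8,'down')
t=cam('top');s=cam('scene')
cv2.imwrite('pics/c2.png',np.hstack([cv2.resize(t['image'][90:290,130:330,::-1],(400,400)),cv2.resize(s['image'][60:280,200:420,::-1],(400,400))]))
for c,b in((t,(150,90,330,280)),(s,(200,40,420,290))):
  for q in blobs(c,(3,140,80),(18,255,255),b,10)[:3]: print(q.reshape(-1,2).mean(0),cv2.contourArea(q))"
```

```text
down d mm [  1.4  -1.3 159.1] rot [ 0.001  0.001 -0.   ] now [0.654  0.0052 0.2591] [1.799e+02 1.000e-01 8.000e+00] t 4.975 F [ 0.1 -0.1 -1.7] w 0.047814743785310074
[312.76595745  74.08510638] 120.5
[387.45744681 166.65957447] 37.0
```

View pics/c2.png

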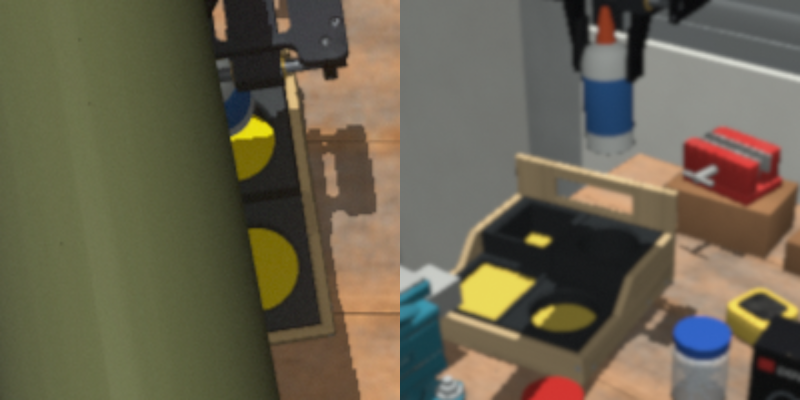

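The crop shows the glue held upright above the round back pocket (right panel, bottle at (608,95)). Now lowering it.

Call:
{"op": "drive_tool", "data": {"moves": [{"x":1,"y":-1,"z":25,"rx":0,"ry":0,"rz":0,"fingers":1},{"x":1,"y":-1,"z":55,"rx":0,"ry":0,"rz":0,"fingers":1},{"x":1,"y":-1,"z":85,"rx":0,"ry":0,"rz":0,"fingers":1},{"x":1,"y":-1,"z":110,"rx":0,"ry":0,"rz":0,"fingers":1},{"x":1,"y":-1,"z":130,"rx":0,"ry":0,"rz":0,"fingers":1},{"x":1,"y":-1,"z":145,"rx":0,"ry":0,"rz":0,"fingers":1},{"x":1,"y":-1,"z":152,"rx":0,"ry":0,"rz":0,"fingers":1},{"x":1,"y":-1,"z":156,"rx":0,"ry":0,"rz":0,"fingers":1},{"x":1,"y":-1,"z":158,"rx":0,"ry":0,"rz":0,"fingers":1},{"x":1,"y":-1,"z":158,"rx":0,"ry":0,"rz":0,"fingers":1}]}}

```text
time_s: 6.32
tool_pos: [0.6557, 0.0077, 0.102]
tool_rot: [180.0, -0.0, 8.1]
force: [-0.4, 0.4, -0.4]
grip_width: 0.0476
grasp_force: 19.9
```

Call:
{"op": "drive_tool", "data": {"moves": [{"x":0,"y":1,"z":2,"rx":0,"ry":0,"rz":0,"fingers":1},{"x":0,"y":1,"z":2,"rx":0,"ry":0,"rz":0,"fingers":1},{"x":0,"y":1,"z":2,"rx":0,"ry":0,"rz":0,"fingers":-1},{"x":0,"y":1,"z":2,"rx":0,"ry":0,"rz":0,"fingers":-1},{"x":0,"y":1,"z":2,"rx":0,"ry":0,"rz":0,"fingers":-1},{"x":0,"y":1,"z":2,"rx":0,"ry":0,"rz":0,"fingers":-1},{"x":0,"y":1,"z":-20,"rx":0,"ry":0,"rz":0,"fingers":-1},{"x":0,"y":1,"z":-60,"rx":0,"ry":0,"rz":0,"fingers":-1},{"x":0,"y":1,"z":-100,"rx":0,"ry":0,"rz":0,"fingers":-1},{"x":0,"y":1,"z":-120,"rx":0,"ry":0,"rz":0,"fingers":-1},{"x":0,"y":1,"z":-120,"rx":0,"ry":0,"rz":0,"fingers":-1}]}}

```text
time_s: 7.7
tool_pos: [0.6565, 0.0069, 0.2236]
tool_rot: [180.0, -0.2, 8.1]
force: [0.7, 0.0, -0.5]
grip_width: 0.0874
grasp_force: 0.0
```

```bash
python3 -c "
from h import *
go(.524,-.280,.22,95.6,'carton above')"
```

```text
carton above d mm [-171.5  265.5    3.2] rot [ 0.003 -0.002 -1.528] now [0.6565 0.0069 0.2236] [180.   -0.2   8.1] t 7.7 F [ 0.7  0.  -0.5] w 0.08742880054871822
```

Call:
{"op": "drive_tool", "data": {"moves": [{"x":-15,"y":24,"z":0,"rx":0,"ry":0,"rz":-0.14,"fingers":-1},{"x":-31,"y":48,"z":0,"rx":0,"ry":0,"rz":-0.28,"fingers":-1},{"x":-47,"y":72,"z":0,"rx":0,"ry":0,"rz":-0.42,"fingers":-1},{"x":-62,"y":96,"z":0,"rx":0,"ry":0,"rz":-0.56,"fingers":-1},{"x":-78,"y":120,"z":0,"rx":0,"ry":0,"rz":-0.7,"fingers":-1},{"x":-93,"y":144,"z":0,"rx":0,"ry":0,"rz":-0.84,"fingers":-1},{"x":-109,"y":168,"z":0,"rx":0,"ry":0,"rz":-0.98,"fingers":-1},{"x":-124,"y":192,"z":0,"rx":0,"ry":0,"rz":-1.12,"fingers":-1},{"x":-140,"y":216,"z":0,"rx":0,"ry":0,"rz":-1.26,"fingers":-1},{"x":-155,"y":240,"z":0,"rx":0,"ry":0,"rz":-1.4,"fingers":-1},{"x":-171,"y":265,"z":2,"rx":0,"ry":0,"rz":-1.53,"fingers":-1},{"x":-171,"y":265,"z":3,"rx":0,"ry":0,"rz":-1.53,"fingers":-1},{"x":-171,"y":265,"z":3,"rx":0,"ry":0,"rz":-1.53,"fingers":-1}]}}

```text
time_s: 9.32
tool_pos: [0.5232, -0.2785, 0.2173]
tool_rot: [-179.9, -0.1, 95.7]
force: [-0.3, 0.3, 0.1]
grip_width: 0.0871
grasp_force: 0.0
```

```bash
python3 -c "
from h import *
go(.524,-.280,.101,95.6,'carton down')"
```

```text
carton down d mm [ -1.8   0.8 116.3] rot [-0.001 -0.002  0.002] now [ 0.5232 -0.2785  0.2173] [-1.799e+02 -1.000e-01  9.570e+01] t 9.325 F [-0.3  0.3  0.1] w 0.08708135147233483
```

Call:
{"op": "drive_tool", "data": {"moves": [{"x":-1,"y":0,"z":35,"rx":0,"ry":0,"rz":0,"fingers":-1},{"x":-2,"y":1,"z":75,"rx":0,"ry":0,"rz":0,"fingers":-1},{"x":-2,"y":1,"z":105,"rx":0,"ry":0,"rz":0,"fingers":-1},{"x":-2,"y":1,"z":116,"rx":0,"ry":0,"rz":0,"fingers":-1},{"x":-2,"y":1,"z":116,"rx":0,"ry":0,"rz":0,"fingers":-1},{"x":-2,"y":1,"z":116,"rx":0,"ry":0,"rz":0,"fingers":1},{"x":-2,"y":1,"z":116,"rx":0,"ry":0,"rz":0,"fingers":1},{"x":-2,"y":1,"z":116,"rx":0,"ry":0,"rz":0,"fingers":1},{"x":-2,"y":1,"z":116,"rx":0,"ry":0,"rz":0,"fingers":1},{"x":-2,"y":1,"z":116,"rx":0,"ry":0,"rz":0,"fingers":1},{"x":-2,"y":1,"z":116,"rx":0,"ry":0,"rz":0,"fingers":1},{"x":-2,"y":1,"z":105,"rx":0,"ry":0,"rz":0,"fingers":1},{"x":-2,"y":1,"z":75,"rx":0,"ry":0,"rz":0,"fingers":1},{"x":-2,"y":1,"z":35,"rx":0,"ry":0,"rz":0,"fingers":1},{"x":-2,"y":1,"z":-5,"rx":0,"ry":0,"rz":0,"fingers":1},{"x":-2,"y":1,"z":-40,"rx":0,"ry":0,"rz":0,"fingers":1},{"x":-2,"y":1,"z":-65,"rx":0,"ry":0,"rz":0,"fingers":1},{"x":-2,"y":1,"z":-75,"rx":0,"ry":0,"rz":0,"fingers":1},{"x":-2,"y":1,"z":-75,"rx":0,"ry":0,"rz":0,"fingers":1}], "force": 35}}

```text
time_s: 11.7
tool_pos: [0.5246, -0.2815, 0.2934]
tool_rot: [-180.0, 0.0, 95.7]
force: [0.5, 0.2, -4.7]
grip_width: 0.048
grasp_force: 34.8
```

```bash
python3 -c "
from h import *
go(.641,.097,.293,8.6,'carton carry')
t=cam('top');s=cam('scene');
yq=blobs(t,(3,140,80),(18,255,255),(215,120,290,195),10)
print('nozzle in pocket',[(q.reshape(-1,2).mean(0),cv2.contourArea(q),onz(t,q.reshape(-1,2).mean(0),.135)) for q in yq[:2]])
cv2.imwrite('pics/c3.png',np.hstack([cv2.resize(t['image'][90:290,130:330,::-1],(400,400)),cv2.resize(s['image'][0:400,200:600,::-1],(400,400))]))"
```

```text
carton carry d mm [365.  153.6   0.4] rot [0.    0.    1.521] now [ 0.5246 -0.2815  0.2934] [-180.     0.    95.7] t 11.7 F [ 0.5  0.2 -4.7] w 0.04801006167114327
nozzle in pocket [(array([242.51515152, 149.78787879]), 102.5, array([0.65290132, 0.00320523, 0.135     ]))]
```

View pics/c3.png

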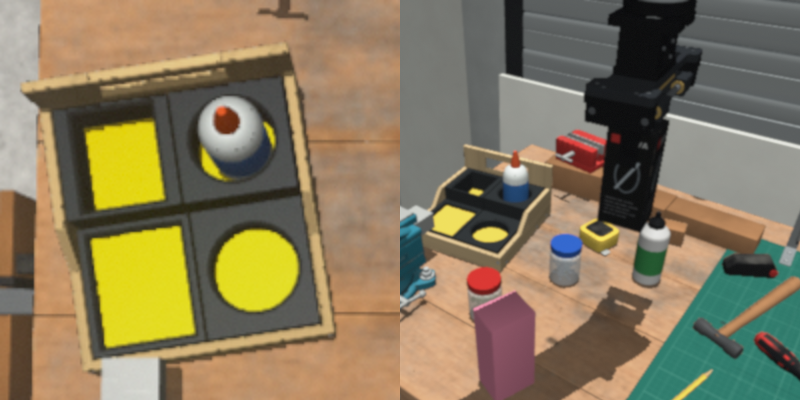

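The glue stands in the round back pocket (left panel (230,130)). The carton is held upright (right panel (630,180)). Carrying it with a quarter turn.

Call:
{"op": "drive_tool", "data": {"moves": [{"x":15,"y":6,"z":0,"rx":0,"ry":0,"rz":0.06,"fingers":1},{"x":40,"y":17,"z":0,"rx":0,"ry":0,"rz":0.17,"fingers":1},{"x":70,"y":29,"z":0,"rx":0,"ry":0,"rz":0.29,"fingers":1},{"x":100,"y":42,"z":0,"rx":0,"ry":0,"rz":0.42,"fingers":1},{"x":130,"y":55,"z":0,"rx":0,"ry":0,"rz":0.54,"fingers":1},{"x":160,"y":67,"z":0,"rx":0,"ry":0,"rz":0.67,"fingers":1},{"x":190,"y":80,"z":0,"rx":0,"ry":0,"rz":0.79,"fingers":1},{"x":220,"y":93,"z":0,"rx":0,"ry":0,"rz":0.92,"fingers":1},{"x":250,"y":105,"z":0,"rx":0,"ry":0,"rz":1.04,"fingers":1},{"x":280,"y":118,"z":0,"rx":0,"ry":0,"rz":1.17,"fingers":1},{"x":310,"y":131,"z":0,"rx":0,"ry":0,"rz":1.29,"fingers":1},{"x":335,"y":141,"z":0,"rx":0,"ry":0,"rz":1.4,"fingers":1},{"x":355,"y":149,"z":0,"rx":0,"ry":0,"rz":1.48,"fingers":1},{"x":365,"y":154,"z":0,"rx":0,"ry":0,"rz":1.52,"fingers":1},{"x":365,"y":154,"z":0,"rx":0,"ry":0,"rz":1.52,"fingers":1},{"x":365,"y":154,"z":0,"rx":0,"ry":0,"rz":1.52,"fingers":1}]}}

```text
time_s: 13.8
tool_pos: [0.6411, 0.0959, 0.2926]
tool_rot: [180.0, 0.1, 8.6]
force: [0.3, -1.3, -4.0]
grip_width: 0.0479
grasp_force: 34.8
```

```bash
python3 -c "
from h import *
go(.641,.097,.120,8.6,'carton down')"
```

```text
carton down d mm [  0.3  -1.2 172.6] rot [0.001 0.002 0.001] now [0.6411 0.0959 0.2926] [1.8e+02 1.0e-01 8.6e+00] t 13.8 F [ 0.3 -1.3 -4. ] w 0.04793706387856835
```

Call:
{"op": "drive_tool", "data": {"moves": [{"x":0,"y":-1,"z":25,"rx":0,"ry":0,"rz":0,"fingers":1},{"x":0,"y":-1,"z":55,"rx":0,"ry":0,"rz":0,"fingers":1},{"x":0,"y":-1,"z":85,"rx":0,"ry":0,"rz":0,"fingers":1},{"x":0,"y":-1,"z":110,"rx":0,"ry":0,"rz":0,"fingers":1},{"x":0,"y":-1,"z":130,"rx":0,"ry":0,"rz":0,"fingers":1},{"x":0,"y":-1,"z":147,"rx":0,"ry":0,"rz":0,"fingers":1},{"x":0,"y":-1,"z":160,"rx":0,"ry":0,"rz":0,"fingers":1},{"x":0,"y":-1,"z":167,"rx":0,"ry":0,"rz":0,"fingers":1},{"x":0,"y":-1,"z":171,"rx":0,"ry":0,"rz":0,"fingers":1},{"x":0,"y":-1,"z":172,"rx":0,"ry":0,"rz":0,"fingers":1},{"x":0,"y":-1,"z":172,"rx":0,"ry":0,"rz":0,"fingers":1}]}}

```text
time_s: 15.18
tool_pos: [0.6416, 0.0981, 0.122]
tool_rot: [180.0, -0.0, 8.6]
force: [0.1, -0.5, -4.4]
grip_width: 0.0479
grasp_force: 34.8
```

Call:
{"op": "drive_tool", "data": {"moves": [{"x":0,"y":1,"z":1,"rx":0,"ry":0,"rz":0,"fingers":1},{"x":0,"y":1,"z":2,"rx":0,"ry":0,"rz":0,"fingers":1},{"x":0,"y":1,"z":2,"rx":0,"ry":0,"rz":0,"fingers":1},{"x":0,"y":1,"z":2,"rx":0,"ry":0,"rz":0,"fingers":-1},{"x":0,"y":1,"z":2,"rx":0,"ry":0,"rz":0,"fingers":-1},{"x":0,"y":1,"z":2,"rx":0,"ry":0,"rz":0,"fingers":-1},{"x":0,"y":1,"z":2,"rx":0,"ry":0,"rz":0,"fingers":-1},{"x":0,"y":1,"z":-20,"rx":0,"ry":0,"rz":0,"fingers":-1},{"x":0,"y":1,"z":-60,"rx":0,"ry":0,"rz":0,"fingers":-1},{"x":0,"y":1,"z":-100,"rx":0,"ry":0,"rz":0,"fingers":-1},{"x":0,"y":1,"z":-100,"rx":0,"ry":0,"rz":0,"fingers":-1}]}}

```text
time_s: 16.55
tool_pos: [0.6438, 0.0981, 0.2274]
tool_rot: [180.0, -0.5, 8.7]
force: [-0.6, -0.0, -0.2]
grip_width: 0.0867
grasp_force: 0.0
```

```bash
python3 -c "
from h import *
go(.4137,-.1133,.22,8.6,'jar above')
go(.4137,-.1133,.22,60,'jar above')
print(sensors.get_obs()['qpos'])"
```

```text
jar above d mm [-259.3  174.4    5.1] rot [ 0.    -0.009  0.001] now [0.6438 0.0981 0.2274] [180.   -0.5   8.7] t 16.55 F [-0.6 -0.  -0.2] w 0.08668577615461528
jar above d mm [-259.3  174.4    5.1] rot [ 0.004 -0.008 -0.896] now [0.6438 0.0981 0.2274] [180.   -0.5   8.7] t 16.55 F [-0.6 -0.  -0.2] w 0.08668577615461528
[  19.91539246   23.04991935  -41.01899105   82.5559519    15.24696735
   79.50137586 -102.81798825]
```

Call:
{"op": "drive_tool", "data": {"moves": [{"x":-20,"y":13,"z":0,"rx":0,"ry":0,"rz":-0.12,"fingers":-1},{"x":-45,"y":30,"z":0,"rx":0,"ry":0,"rz":-0.26,"fingers":-1},{"x":-70,"y":47,"z":0,"rx":0,"ry":0,"rz":-0.4,"fingers":-1},{"x":-95,"y":64,"z":0,"rx":0,"ry":0,"rz":-0.55,"fingers":-1},{"x":-120,"y":81,"z":0,"rx":0,"ry":0,"rz":-0.7,"fingers":-1},{"x":-145,"y":98,"z":0,"rx":0,"ry":0,"rz":-0.85,"fingers":-1},{"x":-170,"y":115,"z":0,"rx":0,"ry":0,"rz":-1.0,"fingers":-1},{"x":-195,"y":132,"z":0,"rx":0,"ry":0,"rz":-1.15,"fingers":-1},{"x":-220,"y":149,"z":0,"rx":0,"ry":0,"rz":-1.3,"fingers":-1},{"x":-245,"y":166,"z":3,"rx":0,"ry":0,"rz":-1.42,"fingers":-1},{"x":-259,"y":174,"z":5,"rx":0,"ry":-0.009,"rz":-1.5,"fingers":-1},{"x":-259,"y":174,"z":5,"rx":0,"ry":-0.009,"rz":-1.5,"fingers":-1},{"x":-259,"y":174,"z":5,"rx":0,"ry":-0.009,"rz":-1.5,"fingers":-1}], "force": 20}}

```text
time_s: 18.18
tool_pos: [0.4121, -0.1133, 0.2168]
tool_rot: [-179.7, 0.3, 94.6]
force: [0.0, 0.5, 0.3]
grip_width: 0.0872
grasp_force: 0.0
```

```bash
python3 -c "
from h import *
go(.4137,-.1133,.047,94.7,'jar down')
t=cam('top');s=cam('scene')
cv2.imwrite('pics/c4.png',np.hstack([cv2.resize(t['image'][90:390,130:430,::-1],(400,400)),cv2.resize(s['image'][80:380,180:480,::-1],(400,400))]))"
```

```text
jar down d mm [  0.9   2.4 169.8] rot [-0.005  0.006 -0.002] now [ 0.4121 -0.1133  0.2168] [-179.7    0.3   94.6] t 18.175 F [0.  0.5 0.3] w 0.08723103025816398
```

View pics/c4.png

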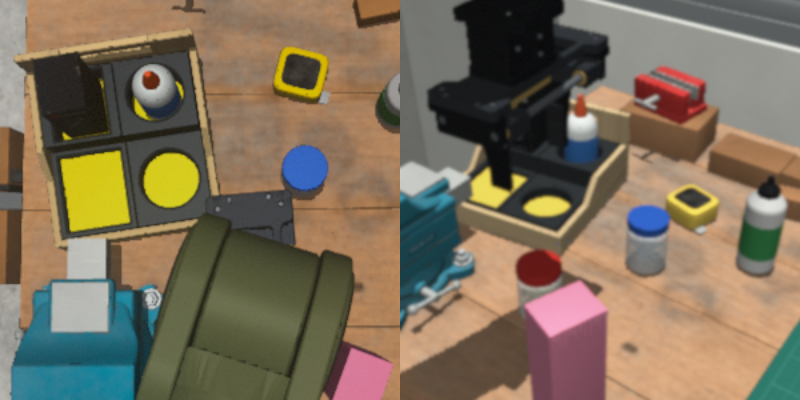

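The carton stands in its pocket (left panel (70,90)) beside the glue (155,90). The look-alikes haven't moved. Now the jar.

Call:
{"op": "drive_tool", "data": {"moves": [{"x":0,"y":1,"z":35,"rx":0,"ry":0,"rz":0,"fingers":-1},{"x":1,"y":2,"z":75,"rx":0,"ry":0,"rz":0,"fingers":-1},{"x":1,"y":2,"z":115,"rx":0,"ry":0,"rz":0,"fingers":-1},{"x":1,"y":2,"z":145,"rx":-0.005,"ry":0.006,"rz":0,"fingers":-1},{"x":1,"y":2,"z":165,"rx":-0.005,"ry":0.006,"rz":0,"fingers":-1},{"x":1,"y":2,"z":170,"rx":-0.005,"ry":0.006,"rz":0,"fingers":-1},{"x":1,"y":2,"z":170,"rx":-0.005,"ry":0.006,"rz":0,"fingers":-1}]}}

```text
time_s: 19.15
tool_pos: [0.413, -0.1136, 0.0468]
tool_rot: [-180.0, -0.0, 94.6]
force: [0.4, -0.1, 0.4]
grip_width: 0.087
grasp_force: 0.0
```

```bash
python3 -c "
from h import *
go(.4137,-.1133,.047,94.7,'jar down')
"
```

```text
jar down d mm [ 0.3  0.7 -0.2] rot [-0.    -0.    -0.002] now [ 0.413  -0.1136  0.0468] [-180.    -0.    94.6] t 19.15 F [ 0.4 -0.1  0.4] w 0.08701714338590318
```

Close and lift to a TCP height of 0.19, so the underside clears 0.14.

Call:
{"op": "drive_tool", "data": {"moves": [{"x":0,"y":0,"z":0,"rx":0,"ry":0,"rz":0,"fingers":1},{"x":0,"y":0,"z":0,"rx":0,"ry":0,"rz":0,"fingers":1},{"x":0,"y":0,"z":0,"rx":0,"ry":0,"rz":0,"fingers":1},{"x":0,"y":0,"z":0,"rx":0,"ry":0,"rz":0,"fingers":1},{"x":0,"y":0,"z":0,"rx":0,"ry":0,"rz":0,"fingers":1},{"x":0,"y":0,"z":0,"rx":0,"ry":0,"rz":0,"fingers":1},{"x":0,"y":0,"z":-20,"rx":0,"ry":0,"rz":0,"fingers":1},{"x":0,"y":0,"z":-60,"rx":0,"ry":0,"rz":0,"fingers":1},{"x":0,"y":0,"z":-100,"rx":0,"ry":0,"rz":0,"fingers":1},{"x":0,"y":0,"z":-130,"rx":0,"ry":0,"rz":0,"fingers":1},{"x":0,"y":0,"z":-150,"rx":0,"ry":0,"rz":0,"fingers":1},{"x":0,"y":0,"z":-150,"rx":0,"ry":0,"rz":0,"fingers":1}], "force": 20}}

```text
time_s: 20.65
tool_pos: [0.4134, -0.1142, 0.1974]
tool_rot: [179.9, 0.1, 94.6]
force: [-1.0, 0.2, -1.9]
grip_width: 0.0528
grasp_force: 20.0
```

```bash
python3 -c "
from h import *
go(.556,-.009,.197,8.6,'jar carry')
"
```

```text
jar carry d mm [ 93.5 150.5   0.5] rot [0.002 0.    1.501] now [ 0.4134 -0.1142  0.1974] [1.799e+02 1.000e-01 9.460e+01] t 20.65 F [-1.   0.2 -1.9] w 0.052809993153921216
```

Call:
{"op": "drive_tool", "data": {"moves": [{"x":5,"y":8,"z":0,"rx":0,"ry":0,"rz":0.08,"fingers":1},{"x":14,"y":22,"z":0,"rx":0,"ry":0,"rz":0.22,"fingers":1},{"x":23,"y":37,"z":0,"rx":0,"ry":0,"rz":0.37,"fingers":1},{"x":32,"y":52,"z":0,"rx":0,"ry":0,"rz":0.52,"fingers":1},{"x":41,"y":67,"z":0,"rx":0,"ry":0,"rz":0.67,"fingers":1},{"x":51,"y":82,"z":0,"rx":0,"ry":0,"rz":0.82,"fingers":1},{"x":60,"y":97,"z":0,"rx":0,"ry":0,"rz":0.97,"fingers":1},{"x":70,"y":112,"z":0,"rx":0,"ry":0,"rz":1.12,"fingers":1},{"x":79,"y":127,"z":0,"rx":0,"ry":0,"rz":1.27,"fingers":1},{"x":88,"y":141,"z":0,"rx":0,"ry":0,"rz":1.41,"fingers":1},{"x":93,"y":150,"z":0,"rx":0,"ry":0,"rz":1.5,"fingers":1},{"x":93,"y":150,"z":0,"rx":0,"ry":0,"rz":1.5,"fingers":1},{"x":93,"y":150,"z":0,"rx":0,"ry":0,"rz":1.5,"fingers":1}]}}

```text
time_s: 22.28
tool_pos: [0.5539, -0.0095, 0.1953]
tool_rot: [-180.0, 0.1, 8.7]
force: [1.5, -0.5, -1.0]
grip_width: 0.0533
grasp_force: 20.0
```

```bash
python3 -c "
from h import *
go(.556,-.009,.064,8.6,'jar down')
"
```

```text
jar down d mm [ 2.500e+00 -1.000e-01  1.313e+02] rot [-0.     0.003  0.002] now [ 0.5539 -0.0095  0.1953] [-1.8e+02  1.0e-01  8.7e+00] t 22.275 F [ 1.5 -0.5 -1. ] w 0.05332329564535374
```

Call:
{"op": "drive_tool", "data": {"moves": [{"x":2,"y":0,"z":25,"rx":0,"ry":0,"rz":0,"fingers":1},{"x":2,"y":0,"z":60,"rx":0,"ry":0,"rz":0,"fingers":1},{"x":2,"y":0,"z":90,"rx":0,"ry":0,"rz":0,"fingers":1},{"x":2,"y":0,"z":110,"rx":0,"ry":0,"rz":0,"fingers":1},{"x":2,"y":0,"z":122,"rx":0,"ry":0,"rz":0,"fingers":1},{"x":2,"y":0,"z":128,"rx":0,"ry":0,"rz":0,"fingers":1},{"x":2,"y":0,"z":131,"rx":0,"ry":0,"rz":0,"fingers":1},{"x":2,"y":0,"z":131,"rx":0,"ry":0,"rz":0,"fingers":1}]}}

```text
time_s: 23.28
tool_pos: [0.557, -0.0089, 0.0659]
tool_rot: [180.0, -0.0, 8.6]
force: [0.2, 0.6, -1.6]
grip_width: 0.0532
grasp_force: 20.0
```

Call:
{"op": "drive_tool", "data": {"moves": [{"x":-1,"y":0,"z":1,"rx":0,"ry":0,"rz":0,"fingers":1},{"x":-1,"y":0,"z":2,"rx":0,"ry":0,"rz":0,"fingers":1},{"x":-1,"y":0,"z":2,"rx":0,"ry":0,"rz":0,"fingers":1},{"x":-1,"y":0,"z":2,"rx":0,"ry":0,"rz":0,"fingers":-1},{"x":-1,"y":0,"z":2,"rx":0,"ry":0,"rz":0,"fingers":-1},{"x":-1,"y":0,"z":2,"rx":0,"ry":0,"rz":0,"fingers":-1},{"x":-1,"y":0,"z":2,"rx":0,"ry":0,"rz":0,"fingers":-1},{"x":-1,"y":0,"z":-20,"rx":0,"ry":0,"rz":0,"fingers":-1},{"x":-1,"y":0,"z":-60,"rx":0,"ry":0,"rz":0,"fingers":-1},{"x":-1,"y":0,"z":-100,"rx":0,"ry":0,"rz":0,"fingers":-1},{"x":-1,"y":0,"z":-135,"rx":0,"ry":0,"rz":0,"fingers":-1},{"x":-1,"y":0,"z":-150,"rx":0,"ry":0,"rz":0,"fingers":-1},{"x":-1,"y":0,"z":-150,"rx":0,"ry":0,"rz":0,"fingers":-1}]}}

```text
time_s: 24.9
tool_pos: [0.5561, -0.0091, 0.2157]
tool_rot: [180.0, -0.0, 8.6]
force: [-0.4, 1.2, 0.1]
grip_width: 0.0869
grasp_force: 0.0
```

```bash
python3 -c "
from h import *
go(.688,-.168,.2,75.4,'tape above')
go(.688,-.168,.2,-14.6,'tape above2')
"
```

```text
tape above d mm [106.6 176.9  15.9] rot [ 1.000e-03 -0.000e+00 -1.165e+00] now [ 0.5561 -0.0091  0.2157] [180.   -0.    8.6] t 24.9 F [-0.4  1.2  0.1] w 0.08686396591825257
tape above2 d mm [106.6 176.9  15.9] rot [ 0.    -0.001  0.405] now [ 0.5561 -0.0091  0.2157] [180.   -0.    8.6] t 24.9 F [-0.4  1.2  0.1] w 0.08686396591825257
```

Call:
{"op": "drive_tool", "data": {"moves": [{"x":5,"y":9,"z":0,"rx":0,"ry":0,"rz":-0.06,"fingers":-0.7},{"x":17,"y":28,"z":0,"rx":0,"ry":0,"rz":-0.18,"fingers":-0.7},{"x":30,"y":50,"z":0,"rx":0,"ry":0,"rz":-0.32,"fingers":-0.7},{"x":43,"y":71,"z":0,"rx":0,"ry":0,"rz":-0.46,"fingers":-0.7},{"x":56,"y":92,"z":0,"rx":0,"ry":0,"rz":-0.6,"fingers":-0.7},{"x":69,"y":114,"z":0,"rx":0,"ry":0,"rz":-0.74,"fingers":-0.7},{"x":82,"y":136,"z":5,"rx":0,"ry":0,"rz":-0.88,"fingers":-0.7},{"x":95,"y":158,"z":10,"rx":0,"ry":0,"rz":-1.03,"fingers":-0.7},{"x":106,"y":177,"z":16,"rx":0,"ry":0,"rz":-1.16,"fingers":-0.7},{"x":106,"y":177,"z":16,"rx":0,"ry":0,"rz":-1.16,"fingers":-0.7},{"x":106,"y":177,"z":16,"rx":0,"ry":0,"rz":-1.16,"fingers":-0.7}]}}

```text
time_s: 26.28
tool_pos: [0.6864, -0.1668, 0.1981]
tool_rot: [-179.8, -0.0, 75.1]
force: [-0.5, 0.7, 0.4]
grip_width: 0.0738
grasp_force: 0.0
```

```bash
python3 -c "
from h import *
go(.6883,-.1679,.021,75.4,'tape down')
t=cam('top');s=cam('scene')
print('block front',[onz(t,(370,80),z) for z in(0,.05,.08)],'small',onz(t,(396,95),.03),'blk top in scene',proj(s,(.775,-.17,.05)),proj(s,(.775,-.17,0)))
q=blobs(t,(0,150,80),(8,255,255),(235,185,290,260))
if q: print('lid',onz(t,q[0].reshape(-1,2).mean(0),.091))
cv2.imwrite('pics/c5.png',np.hstack([cv2.resize(t['image'][30:290,130:390,::-1],(400,400)),cv2.resize(s['image'][80:330,230:480,::-1],(400,400))]))"
```

```text
tape down d mm [ -0.7   2.7 177.1] rot [-0.003 -0.001 -0.006] now [ 0.6864 -0.1668  0.1981] [-179.8   -0.    75.1] t 26.275 F [-0.5  0.7  0.4] w 0.07381592047543306
block front [array([ 0.80682742, -0.19561684,  0.        ]), array([ 0.78848091, -0.1915555 ,  0.05      ]), array([ 0.777473 , -0.1891187,  0.08     ])] small [ 0.7701204 -0.2357981  0.03     ] blk top in scene [422.54313008 199.17485346] [419.49878417 219.9734132 ]
lid [ 0.55711017 -0.01015588  0.091     ]
```

View pics/c5.png

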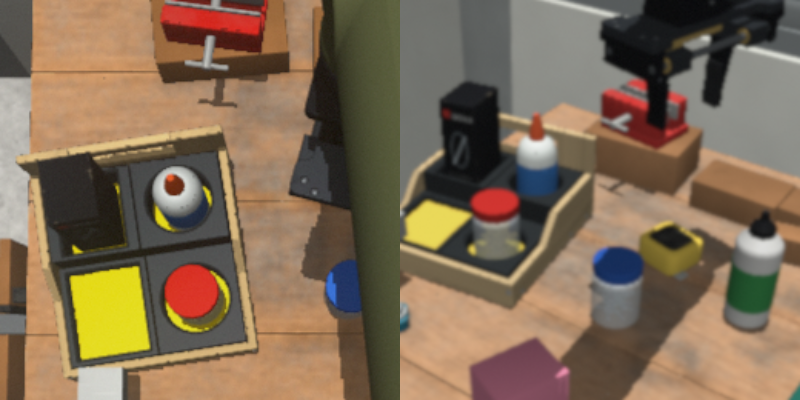

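The jar, glue and carton all stand in their pockets (left panel (190,290), (180,195), (75,190)). The area round the tape is clear, and the blocks are about 50 mm high, below the gripper body.

Call:
{"op": "drive_tool", "data": {"moves": [{"x":0,"y":1,"z":40,"rx":0,"ry":0,"rz":0,"fingers":-0.7},{"x":-1,"y":1,"z":80,"rx":0,"ry":0,"rz":0,"fingers":-0.7},{"x":-1,"y":1,"z":120,"rx":0,"ry":0,"rz":0,"fingers":-0.7},{"x":-1,"y":1,"z":155,"rx":0,"ry":0,"rz":0,"fingers":-0.7},{"x":-1,"y":1,"z":172,"rx":0,"ry":0,"rz":0,"fingers":-0.7},{"x":-1,"y":1,"z":176,"rx":0,"ry":0,"rz":0,"fingers":-0.7},{"x":-1,"y":1,"z":176,"rx":0,"ry":0,"rz":0,"fingers":-0.7}]}}

```text
time_s: 27.25
tool_pos: [0.6886, -0.1692, 0.0248]
tool_rot: [179.9, 0.0, 75.1]
force: [0.5, 0.4, -0.2]
grip_width: 0.0742
grasp_force: 0.0
```

```bash
python3 -c "
from h import *
go(.6883,-.1679,.021,75.4,'tape down')"
```

```text
tape down d mm [ 1.2 -0.6  3.8] rot [ 0.001  0.    -0.005] now [ 0.6886 -0.1692  0.0248] [179.9   0.   75.1] t 27.25 F [ 0.5  0.4 -0.2] w 0.07415454878726872
```

Call:
{"op": "drive_tool", "data": {"moves": [{"x":1,"y":0,"z":3,"rx":0,"ry":0,"rz":0,"fingers":-0.7},{"x":1,"y":0,"z":3,"rx":0,"ry":0,"rz":0,"fingers":1},{"x":1,"y":0,"z":3,"rx":0,"ry":0,"rz":0,"fingers":1},{"x":1,"y":0,"z":3,"rx":0,"ry":0,"rz":0,"fingers":1},{"x":1,"y":0,"z":3,"rx":0,"ry":0,"rz":0,"fingers":1},{"x":1,"y":0,"z":3,"rx":0,"ry":0,"rz":0,"fingers":1},{"x":1,"y":0,"z":-20,"rx":0,"ry":0,"rz":0,"fingers":1},{"x":1,"y":0,"z":-60,"rx":0,"ry":0,"rz":0,"fingers":1},{"x":1,"y":0,"z":-105,"rx":0,"ry":0,"rz":0,"fingers":1},{"x":1,"y":0,"z":-150,"rx":0,"ry":0,"rz":0,"fingers":1},{"x":1,"y":0,"z":-185,"rx":0,"ry":0,"rz":0,"fingers":1},{"x":1,"y":0,"z":-200,"rx":0,"ry":0,"rz":0,"fingers":1},{"x":1,"y":0,"z":-200,"rx":0,"ry":0,"rz":0,"fingers":1}], "force": 35}}

```text
time_s: 28.88
tool_pos: [0.6884, -0.1682, 0.2243]
tool_rot: [179.9, 0.0, 75.1]
force: [-0.4, 0.2, -2.4]
grip_width: 0.0577
grasp_force: 35.0
```

```bash
python3 -c "
from h import *
go(.547,.083,.224,8.9,'tape carry')"
```

```text
tape carry d mm [ 206.5 -201.2    0. ] rot [ 1.000e-03 -0.000e+00  1.156e+00] now [ 0.6884 -0.1682  0.2243] [179.9   0.   75.1] t 28.875 F [-0.4  0.2 -2.4] w 0.057691719825274504
```

Call:
{"op": "drive_tool", "data": {"moves": [{"x":8,"y":-8,"z":0,"rx":0,"ry":0,"rz":0.05,"fingers":1},{"x":26,"y":-25,"z":0,"rx":0,"ry":0,"rz":0.14,"fingers":1},{"x":48,"y":-47,"z":0,"rx":0,"ry":0,"rz":0.27,"fingers":1},{"x":70,"y":-68,"z":0,"rx":0,"ry":0,"rz":0.39,"fingers":1},{"x":92,"y":-90,"z":0,"rx":0,"ry":0,"rz":0.52,"fingers":1},{"x":114,"y":-111,"z":0,"rx":0,"ry":0,"rz":0.64,"fingers":1},{"x":136,"y":-132,"z":0,"rx":0,"ry":0,"rz":0.76,"fingers":1},{"x":158,"y":-154,"z":0,"rx":0,"ry":0,"rz":0.88,"fingers":1},{"x":180,"y":-175,"z":0,"rx":0,"ry":0,"rz":1.01,"fingers":1},{"x":198,"y":-193,"z":0,"rx":0,"ry":0,"rz":1.11,"fingers":1},{"x":206,"y":-201,"z":0,"rx":0,"ry":0,"rz":1.155,"fingers":1},{"x":206,"y":-201,"z":0,"rx":0,"ry":0,"rz":1.155,"fingers":1},{"x":206,"y":-201,"z":0,"rx":0,"ry":0,"rz":1.155,"fingers":1}]}}

```text
time_s: 30.5
tool_pos: [0.5466, 0.0812, 0.2224]
tool_rot: [180.0, 0.1, 8.9]
force: [0.3, -0.5, -2.7]
grip_width: 0.0578
grasp_force: 35.0
```

```bash
python3 -c "
from h import *
go(.547,.083,.050,8.9,'tape down')
t=cam('top');s=cam('scene')
cv2.imwrite('pics/c6.png',np.hstack([cv2.resize(t['image'][60:320,130:390,::-1],(400,400)),cv2.resize(s['image'][80:330,180:430,::-1],(400,400))]))"
```

```text
tape down d mm [  1.1  -1.7 172.4] rot [0.    0.002 0.   ] now [0.5466 0.0812 0.2224] [1.8e+02 1.0e-01 8.9e+00] t 30.5 F [ 0.3 -0.5 -2.7] w 0.05776500928832289
```

View pics/c6.png

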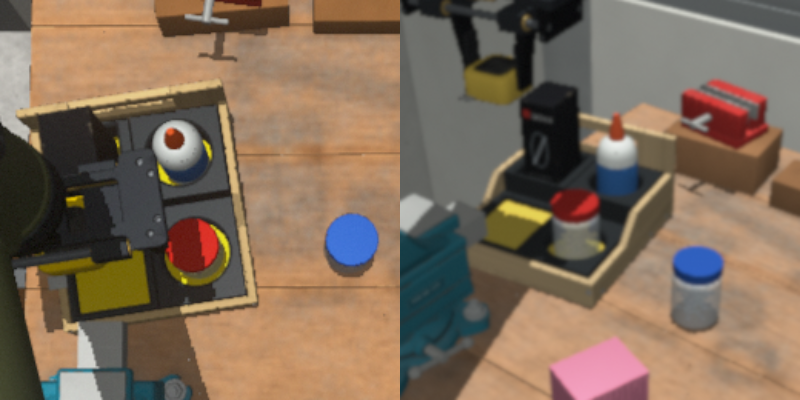

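The tape is held level over its pocket (right panel (495,78)). Lowering it.

Call:
{"op": "drive_tool", "data": {"moves": [{"x":1,"y":-1,"z":30,"rx":0,"ry":0,"rz":0,"fingers":1},{"x":1,"y":-1,"z":70,"rx":0,"ry":0,"rz":0,"fingers":1},{"x":1,"y":-1,"z":105,"rx":0,"ry":0,"rz":0,"fingers":1},{"x":1,"y":-1,"z":135,"rx":0,"ry":0,"rz":0,"fingers":1},{"x":1,"y":-1,"z":155,"rx":0,"ry":0,"rz":0,"fingers":1},{"x":1,"y":-1,"z":166,"rx":0,"ry":0,"rz":0,"fingers":1},{"x":1,"y":-1,"z":170,"rx":0,"ry":0,"rz":0,"fingers":1},{"x":1,"y":-1,"z":172,"rx":0,"ry":0,"rz":0,"fingers":1},{"x":1,"y":-1,"z":172,"rx":0,"ry":0,"rz":0,"fingers":1}]}}

```text
time_s: 31.72
tool_pos: [0.5481, 0.0835, 0.0521]
tool_rot: [180.0, -0.0, 8.9]
force: [0.1, -0.0, -1.6]
grip_width: 0.0574
grasp_force: 35.0
```

Call:
{"op": "drive_tool", "data": {"moves": [{"x":0,"y":1,"z":1,"rx":0,"ry":0,"rz":0,"fingers":1},{"x":0,"y":1,"z":2,"rx":0,"ry":0,"rz":0,"fingers":1},{"x":0,"y":1,"z":3,"rx":0,"ry":0,"rz":0,"fingers":1},{"x":0,"y":1,"z":3,"rx":0,"ry":0,"rz":0,"fingers":1}]}}

```text
time_s: 32.22
tool_pos: [0.5476, 0.0825, 0.0483]
tool_rot: [-180.0, 0.0, 8.9]
force: [0.5, 0.1, -2.3]
grip_width: 0.0571
grasp_force: 35.0
```

Call:
{"op": "drive_tool", "data": {"moves": [{"x":0,"y":0,"z":0,"rx":0,"ry":0,"rz":0,"fingers":-0.6},{"x":0,"y":0,"z":0,"rx":0,"ry":0,"rz":0,"fingers":-0.6},{"x":0,"y":0,"z":0,"rx":0,"ry":0,"rz":0,"fingers":-0.6},{"x":0,"y":0,"z":0,"rx":0,"ry":0,"rz":0,"fingers":-0.6},{"x":0,"y":0,"z":-20,"rx":0,"ry":0,"rz":0,"fingers":-0.6},{"x":0,"y":0,"z":-60,"rx":0,"ry":0,"rz":0,"fingers":-0.6},{"x":0,"y":0,"z":-105,"rx":0,"ry":0,"rz":0,"fingers":-0.6},{"x":0,"y":0,"z":-150,"rx":0,"ry":0,"rz":0,"fingers":-0.6},{"x":0,"y":0,"z":-190,"rx":0,"ry":0,"rz":0,"fingers":-0.6},{"x":0,"y":-10,"z":-200,"rx":0,"ry":0,"rz":0,"fingers":-0.6},{"x":0,"y":40,"z":-200,"rx":0,"ry":0,"rz":0,"fingers":-0.6},{"x":0,"y":90,"z":-200,"rx":0,"ry":0,"rz":0,"fingers":-0.6},{"x":0,"y":140,"z":-200,"rx":0,"ry":0,"rz":0,"fingers":-0.6},{"x":0,"y":190,"z":-200,"rx":0,"ry":0,"rz":0,"fingers":-0.6},{"x":0,"y":240,"z":-200,"rx":0,"ry":0,"rz":0,"fingers":-0.6},{"x":0,"y":290,"z":-200,"rx":0,"ry":0,"rz":0,"fingers":-0.6},{"x":0,"y":340,"z":-200,"rx":0,"ry":0,"rz":0,"fingers":-0.6},{"x":0,"y":340,"z":-200,"rx":0,"ry":0,"rz":0,"fingers":-0.6},{"x":0,"y":340,"z":-200,"rx":0,"ry":0,"rz":0,"fingers":-0.6}]}}

```text
time_s: 34.6
tool_pos: [0.6005, -0.2519, 0.248]
tool_rot: [-179.9, 0.1, 9.0]
force: [-0.1, 0.7, 0.2]
grip_width: 0.0697
grasp_force: 0.0
```

```bash
python3 -c "
from h import *
t=cam('top');s=cam('scene')
q=blobs(t,(0,150,80),(8,255,255),(235,185,290,260)); 
if q: print('lid',onz(t,q[0].reshape(-1,2).mean(0),.091))
a=cv2.resize(t['image'][105:285,135:315,::-1],(400,400),interpolation=3);b=cv2.resize(s['image'][130:290,210:370,::-1],(400,400),interpolation=3)
o=np.hstack([a,b]);cv2.imwrite('pics/c7.png',(255*(o/255.)**.6).astype(np.uint8))"
```

```text
lid [ 0.55688825 -0.01027103  0.091     ]
```

View pics/c7.png

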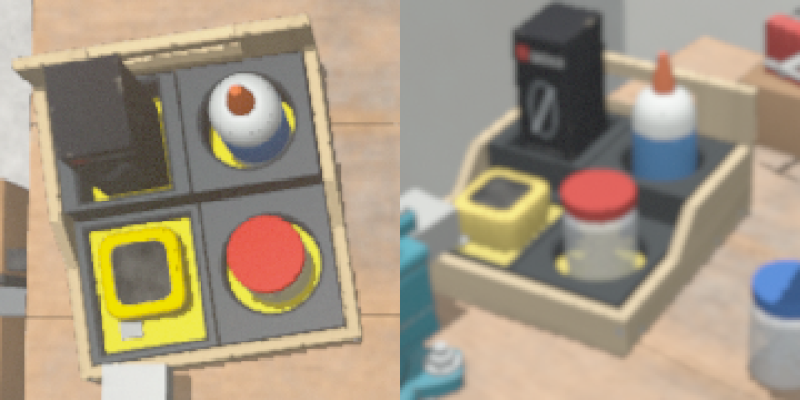

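All four are in their pockets: carton (90,110), glue (245,120), tape (145,275), jar (265,255) in the left panel. One numeric check before handing in.

```bash
python3 -c "
from h import *
t=cam('top')
c=np.array([onz(t,p,.159)[:2] for p in((155.3,135.6),(187.7,128.4),(193.5,171.6),(163.7,178.4))])
print(c.mean(0),np.linalg.norm(c-np.roll(c,-1,0),axis=1),'want',(.641,.097))
print('tape',onz(t,(135+145*.45,105+275*.45),.057),'want case',(.547,.083))
q=blobs(t,(3,140,80),(18,255,255),(215,120,290,195),10)[0].reshape(-1,2).mean(0);print('nozzle',onz(t,q,.143),'want .655 .006')"
```

```text
[0.64208003 0.09598705] [0.04715957 0.06337422 0.04313587 0.06338076] want (0.641, 0.097)
tape [0.54619041 0.07883823 0.057     ] want case (0.547, 0.083)
nozzle [0.6509045  0.00216595 0.143     ] want .655 .006
```

```bash
python3 -c "
from cell import workorder
print(workorder.sign_off())"
```

```text
the job is handed in; nothing more can be done
None
```

The job is handed in: glue, carton, screw jar and tape measure measured within about 6 mm of their pocket middles in the last camera checks and looked fully down; neither look-alike was touched, and the sign-off returned no verdict.

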